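# Pack the boot-care tin and lift its outer lid alone

## Task

Pack the boot-care kit: set the wax tin, the little dressing bottle and the suede block gently down inside the open round tin, in any order. Then take the nested pair of lids by the wooden post, lower them together onto the tin until the inner lid is fully home with the outer lid still flat on it, and let go of the post; only then grip the steel outer lid by its collar and lift it straight off alone, leaving the wooden inner lid seated and undisturbed. Finish still holding the outer lid, level and still, about 12 cm above the tin so that it can be wiped dry, and leave the snow brush, boot jack, mug and flashlight where they are.

Things in the scene. Friction and masses are not known exactly. Their poses are not given: they have to be found in the camera images.
- kit_tin: Open round steel tin, 150 mm across and 62 mm high, floor 5 mm thick, wall 3 mm (inside 144 mm across), fixed to the bench; 49 mm of room inside under the seated inner lid. Origin: centre of its underside; z up. Yaw does not matter.
- inner_lid: Wooden inner lid: tapered plug (130 to 139 mm across, 8 mm deep) for the tin's mouth, flange 158 mm across, 4 mm thick, that rests on the tin's rim, and a central upright post 22 mm across, its top 72 mm above the origin. Origin: centre of the plug's underside, z up. Starts plug-down on the bench under the outer lid; home, its origin is 54 mm above the tin's. About 220 g.
- outer_lid: Steel outer lid, 169 mm across, with a round collar 54 mm across, 24 mm high on top, around a 40 mm hole through which the post stands 32 mm above the collar. Origin: centre of the skirt's lower edge; disc top 13 mm, collar top 37 mm above it. Lies loose (3 mm play) on the inner lid, origin 3 mm above that lid's: the post lifts both, the collar this alone. About 200 g.
- wax: Flat round metal wax tin, 42 mm across, 24 mm high, standing flat. Origin: centre of its underside, z up. About 70 g.
- dressing: Small upright amber bottle, 32 mm across (up to 30 mm high), shoulder, then a black cap 22 mm across; 46 mm high in all. Origin: centre of its underside, z up. About 60 g.
- block: Rectangular cork-coloured suede block, 56 mm (x) by 24 mm (y) by 30 mm high (z), lying flat. Origin: centre of its underside. About 50 g.
- snow_brush: Bystander: red plastic snow brush with black bristles, 500 mm long along its x, up to 30 mm high, lying on the bench. Origin: under the middle of its length.
- boot_jack: Bystander: cast aluminium boot jack, 270 mm long (x) by 95 mm, forked at +x, with a hinged lever arm standing up to about 100 mm. Origin: underneath, at the middle.
- mug: Bystander: white ceramic mug, upright and empty, 82 mm across, 95 mm high, handle at its +y. Origin: centre of its underside.
- flashlight: Bystander: black flashlight standing on its lens end, 48 mm across at the foot, 135 mm high. Origin: centre of its foot.

How it is judged:
By the outcome, as a careful person would: the job done as asked, in the order asked, and still so for the second after the job is handed in, while the arm keeps its last pose, push and grip.
It also fails if it takes over 72 s, if anything falls off the work surface, if the arm or the gripper's body presses on something with over 40 N, if the wrist force passes 120 N, or if a joint passes its speed limit or range.

## Robot

A 7-joint arm with a two-finger parallel gripper is mounted at the origin on the work surface. World frame = base frame: x ahead of the robot, y to its left, z up, the work surface at z = 0. Lengths are in m, angles in rad, forces in N, time in s.
With the tool pointing down it reaches from about 0.425 to 0.875 m from the base axis. Payload 8.4 kg.
Tool frame: the origin (TCP) lies midway between the tips of the shut fingers; the grasp point (between the pads) lies 19 mm behind it (r.tcp_to_grasp is the distance from the TCP to the grasp point, in m); z points along the fingers, y is the line along which they close (so a half turn about z gives the same grasp; the last joint's range is limited). The gripper opens to 87 mm and grips with 3 to 60 N. Pads are 19 mm wide; open, the fingers measure 117 mm over their backs; the gripper's body (75 mm by 190 mm) begins 51 mm behind the grasp point.
Start: joints at [-1.231, 0.333, 0.04, 1.465, -0.013, 1.343, -0.059], TCP at [0.276, 0.588, 0.223] pointing down, gripper open.
Joint ranges: [-2.58, 2.58], [-0.38, 2.09], [-1.3, 1.39], [0.25, 2.4], [-1.5, 4.64], [0.08, 2.09], [-2.65, 2.65]. Speed limits (rad/s): [2.22, 2.22, 2.79, 2.79, 3.14, 3.14, 3.14].

## Interface

Orientations are given as a rotation vector (axis times angle).
In Python, from station import r gives the robot as it stands. The module is installed in compiled form; this text tells all that it offers.
- The arm moves only by the tool carry_out, never from a script. Its argument "commands" is one flat list of numbers, 6 for each row, row after row: the shift along the world's x, y, z in cm, then the turn, a rotation vector about the world's x, y, z in degrees. A call has 1 to 5 rows; each row shifts and turns the commanded pose from where the row before left it; what a row does not reach is not made up. A row lasts 1/12 s, in which the tool goes at most 41.7 mm and 7.16 degrees, less where a joint would pass 70% of its speed; a pose out of reach is approached as far as the arm can. A call is refused whole if a number of a shift passes 4.17 or a number of a turn 7.16, either way. A call with a gripper value outside its range is refused whole. "fingers" is the opening, from 0 (shut) to 1 (fully open), set as the call begins (left out, the last holds). The fingers move at their own pace and stop on an object; "newtons" is the grip in N (left out, the last holds). Time passes only in rows, so rows that do not move let the fingers close. It gives the time, the measured TCP pose, the force, the opening and the grip force at its end, in the units of the state.
- r.state(): the state, without advancing time (a new reading comes with each control period).
- r.read_camera(name): name is "scene" or "side" or "wrist"; returns a dict with "frame" (384x512x3 uint8, red, green, blue), "fovy" (degrees; the focal length in pixels is half the picture's height over the tangent of half this angle, whatever the lens; pixels are square), "cx", "cy" (the principal point, pixels), "world_to_cam" (4x4, takes a point from world to camera coordinates). Camera axes: x right, y down, z forward; pixel columns grow to the right and rows downward; lengths in m; the calibration is good to about 2 mm. A picture is of the moment at which its call begins. There is no depth.
- r.job_done(): hands the job in; it is judged then, once.
The state is a dict: "time": time; "q": joint angles; "qvel": joint speeds; "joint_efforts": joint torques, N m; "eef_pos": TCP position; "eef_rot": TCP orientation; "contact_force": force on the tool from outside, world axes, zero at the start; "moment": the same for the moment, N m; "grip_width": finger opening in m; "grip_force": force on a finger pad.
Only numpy, scipy, OpenCV 4.12 (cv2) and the standard library are available. Lean on these libraries where they do the work, as an engineer would, in place of code of your own. Each camera call takes 0.05 s, during which the arm holds its last target. There are 200 camera calls.

## Working session

There is one attempt and no reset: what is moved stays moved. The work goes in short steps, Python scripts to look and compute and a tool call to move; the robot and the scene stay as the last step left them, time stands still between calls to the robot, and variables do not carry over. Pictures are saved under pics/ and viewed, at most 10 in all, crops included, and the job is handed in when it is done.

Besides the shell and the picture viewer there is one more tool, called after "Call:" by a JSON object that holds its "api" and its "payload". carry_out: Moves the arm, as the interface text tells. Its arguments: {"type":"object","properties":{"commands":{"type":"array","items":{"type":"number"}},"fingers":{"type":"number"},"newtons":{"type":"number"}},"required":["commands"]}

```bash
mkdir -p pics
cat > h.py <<'E'
import numpy as np, cv2
from station import r
def cam(n):
    d=r.read_camera(n); d['f']=d['frame'].shape[0]/2/np.tan(np.radians(d['fovy'])/2); return d
def ray(d,u,v,z):
    R=d['world_to_cam'][:3,:3];t=d['world_to_cam'][:3,3]
    c=-R.T@t; w=R.T@np.array([(u-d['cx'])/d['f'],(v-d['cy'])/d['f'],1]); return (c+w*(z-c[2])/w[2])
def proj(d,p):
    q=d['world_to_cam'][:3,:3]@np.array(p)+d['world_to_cam'][:3,3]; return q[:2]/q[2]*d['f']+[d['cx'],d['cy']]
def save(d,n): cv2.imwrite('pics/'+n,d['frame'][:,:,::-1])
E
python3 - <<'E'
from h import *
print({k:np.round(v,3).tolist() for k,v in r.state().items()})
ims=[]
for n in ['scene','side','wrist']:
    d=cam(n); save(d,n+'0.png'); W=d['world_to_cam']; print(n,d['fovy'],d['cx'],d['cy'],np.round(-W[:3,:3].T@W[:3,3],3),np.round(W[2,:3],3))
E
```

```text
{'time': 0.0, 'q': [-1.231, 0.334, 0.04, 1.466, -0.013, 1.343, -0.059], 'qvel': [0.001, -0.0, -0.0, -0.001, -0.002, -0.0, 0.001], 'joint_efforts': [0.0, -65.634, 1.336, -40.381, -0.06, 0.044, 0.0], 'eef_pos': [0.276, 0.588, 0.222], 'eef_rot': [-0.684, -3.066, 0.002], 'contact_force': [0.073, 0.13, -0.155], 'moment': [0.007, -0.012, -0.011], 'grip_force': 0.0, 'grip_width': 0.087}
scene 54.77162243949164 256.6194550954005 193.55108605777838 [0.973 0.527 1.166] [-0.282 -0.467 -0.838]
side 51.597651616610136 246.8082937271896 191.49312591402577 [0.549 0.89  1.012] [ 0.048 -0.706 -0.706]
wrist 66.09847018898229 254.84804636285122 187.84530593904313 [0.204 0.622 0.384] [ 0.262 -0.125 -0.957]
```

View pics/scene0.png

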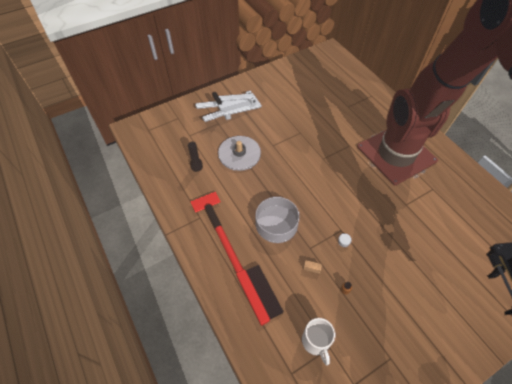

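View pics/side0.png

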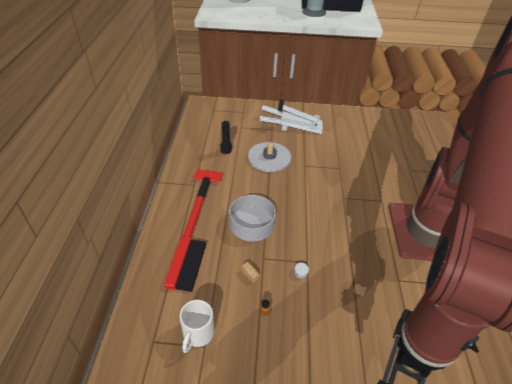

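Scene view: tin at (277,218), wax (345,240), block (313,267), bottle (347,287), lids (240,153), mug (319,337). Side view: tin (252,217), wax (301,270), block (250,271), bottle (265,306), lids (270,156).

Run:
```python
from h import *
S=cam('scene');D=cam('side')
for n,a,b,z in [('tinrim',(277,213),(252,211),.062),('wax',(345,239),(302,269),.02),('block',(313,267),(250,271),.015),('bottlecap',(347,286),(265,302),.04),('posttop',(240,145),(270,147),.072),('mug',(320,333),(197,313),.095),('flash',(195,150),(226,130),.0)]:
    print(n,np.round(ray(S,*a,z),3),np.round(ray(D,*b,z),3))
def crop(d,u,v,w,h,k): return cv2.resize(d['frame'][v-h:v+h,u-w:u+w,::-1],None,fx=k,fy=k,interpolation=cv2.INTER_CUBIC)
a=crop(S,315,245,80,60,5)
b=crop(D,270,260,80,60,5)
cv2.imwrite('pics/c0.png',cv2.resize(np.hstack([a,b]),(800,300)))
```

```text
tinrim [0.583 0.017 0.062] [0.588 0.026 0.062]
wax [0.424 0.202 0.02 ] [0.424 0.204 0.02 ]
block [0.575 0.228 0.015] [0.577 0.223 0.015]
bottlecap [0.529 0.34  0.04 ] [0.528 0.335 0.04 ]
posttop [ 0.547 -0.306  0.072] [ 0.545 -0.298  0.072]
mug [0.699 0.416 0.095] [0.697 0.413 0.095]
flash [ 0.689 -0.431  0.   ] [ 0.737 -0.483  0.   ]
```

View pics/c0.png

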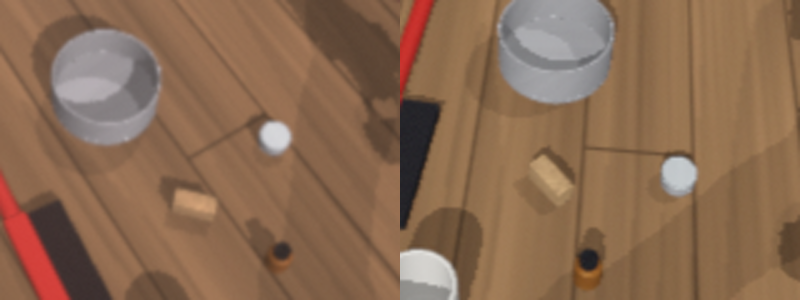

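View pics/wrist0.png

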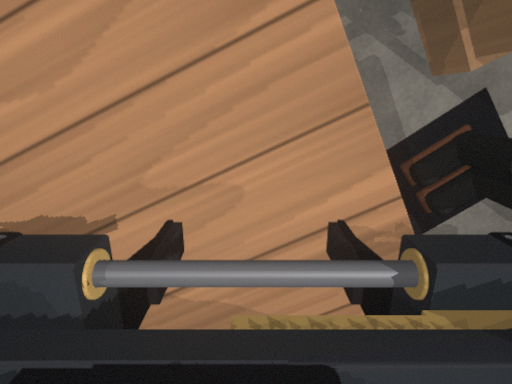

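Crop: block's long axis slopes in both views; the wax is white, and the bottle's black cap is up. The wrist view shows only the bench, with no objects. Next I'll refine with masks.

Run:
```python
from h import *
for n,pb,pw,pc,pl in [('scene',(313,267),(345,240),(347,287),(240,153)),('side',(250,271),(302,270),(266,302),(270,156))]:
    d=cam(n); f=d['frame']; hsv=cv2.cvtColor(f,cv2.COLOR_RGB2HSV)
    H,Sa,V=cv2.split(hsv)
    print(n,[hsv[p[1],p[0]].tolist() for p in (pb,pw,pc,pl)], hsv[pb[1]+15,pb[0]+15].tolist())
    def comp(m,p,w):
        k=np.zeros_like(m); k[p[1]-w:p[1]+w,p[0]-w:p[0]+w]=1
        _,L,st,c=cv2.connectedComponentsWithStats((m*k).astype(np.uint8)); 
        i=1+np.argmax(st[1:,4]); ys,xs=np.where(L==i); return xs,ys
    m=((V>165)&(Sa>80)&(H<30)).astype(np.uint8)
    xs,ys=comp(m,pb,16); P=np.array([ray(d,x,y,.022)[:2] for x,y in zip(xs,ys)])
    rc=cv2.minAreaRect((P*1000).astype(np.float32)); cc=np.cov((P).T); e,v=np.linalg.eigh(cc)
    print('block n',len(xs),rc,np.degrees(np.arctan2(v[1,1],v[0,1])))
    m=((Sa<60)&(V>110)).astype(np.uint8)
    xs,ys=comp(m,pw,14); P=np.array([ray(d,x,y,.014)[:2] for x,y in zip(xs,ys)]); print('wax',len(xs),P.mean(0),P.min(0),P.max(0))
    for nm,pt,z in [('tin',(277,218) if n=='scene' else (252,217),.062),('lid',pl,.016)]:
        xs,ys=comp(m,pt,36); h=cv2.convexHull(np.c_[xs,ys].astype(np.int32))[:,0]
        print(nm,len(xs),xs.min(),xs.max(),ys.min(),ys.max())
        P=np.array([ray(d,x,y,z)[:2]*1000 for x,y in h]).astype(np.float32)
        print('  ',cv2.minEnclosingCircle(P),P.min(0),P.max(0))
    m=((V<60)).astype(np.uint8); xs,ys=comp(m,pc,9); print('cap',len(xs),ray(d,xs.mean(),ys.mean(),.04), )
    for z in (0,.1): print('jack/flash',z,[np.round(ray(d,*p,z),3)[:2].tolist() for p in ([(262,105),(206,118),(196,105),(250,95),(228,97),(197,167),(191,144)] if n=='scene' else [(322,131),(262,121),(265,108),(321,119),(281,103),(226,150),(226,123)])])
```

```text
scene [[14, 109, 206], [130, 4, 216], [7, 60, 55], [8, 11, 90]] [13, 114, 137]
block n 115 ((575.0234985351562, 225.07872009277344), (24.785350799560547, 53.735443115234375), 44.037532806396484) 131.0649232093222
wax 153 [0.42360406 0.20134811] [0.39864831 0.1767022 ] [0.44998377 0.22501105]
tin 1540 255 299 196 242
   ((596.4656372070312, 32.442657470703125), 90.65992736816406) [511.86868  -52.867622] [676.7116  121.13822]
lid 1054 218 260 136 170
   ((545.9453735351562, -318.3518981933594), 90.73028564453125) [ 459.49503 -409.02213] [ 631.4667  -227.66026]
cap 17 [0.52596939 0.33807023 0.04      ]
jack/flash 0 [[0.321, -0.513], [0.57, -0.568], [0.573, -0.662], [0.334, -0.595], [0.426, -0.635], [0.719, -0.349], [0.689, -0.468]]
jack/flash 0.1 [[0.377, -0.424], [0.605, -0.474], [0.607, -0.56], [0.389, -0.499], [0.473, -0.535], [0.741, -0.274], [0.713, -0.383]]
side [[17, 101, 195], [101, 10, 204], [125, 39, 39], [103, 20, 91]] [15, 119, 148]
block n 131 ((578.2606201171875, 224.26141357421875), (24.522411346435547, 56.34069061279297), 38.77405548095703) 131.37889332282558
wax 201 [0.42670392 0.20346191] [0.40536028 0.17483519] [0.44728453 0.2321345 ]
tin 1799 229 275 194 241
   ((587.423095703125, 48.733680725097656), 99.68403625488281) [513.35815  -50.718906] [663.0635  148.25458]
lid 888 248 291 142 171
   ((546.2787475585938, -311.5443115234375), 90.67721557617188) [ 460.65298 -401.66315] [ 630.24084 -222.0806 ]
cap 45 [0.52742207 0.33882261 0.04      ]
jack/flash 0 [[0.328, -0.523], [0.589, -0.567], [0.581, -0.671], [0.328, -0.613], [0.509, -0.722], [0.721, -0.349], [0.744, -0.534]]
jack/flash 0.1 [[0.35, -0.383], [0.585, -0.423], [0.578, -0.517], [0.35, -0.464], [0.513, -0.562], [0.704, -0.227], [0.724, -0.393]]
```

Call:
{"api": "carry_out", "payload": {"commands": [2.51,-2.5,-1,0,0,6.72,2.51,-2.5,-1,0,0,6.72,2.51,-2.5,-1,0,0,6.72,2.51,-2.5,-1,0,0,6.72,2.51,-2.5,-1,0,0,6.72], "fingers": 1}}

```text
time: 0.77
eef_pos: [0.4026, 0.4621, 0.1722]
eef_rot: [-0.241, 3.132, 0.0]
contact_force: [0.0, 0.3, -0.3]
grip_width: 0.0873
grip_force: 0.0
```

Call:
{"api": "carry_out", "payload": {"commands": [2.51,-2.5,-1,0,0,6.72,2.51,-2.5,-1,0,0,6.72,2.51,-2.5,-1,0,0,6.72,2.51,-2.5,-1,0,0,6.72,2.51,-2.5,-1,0,0,6.72]}}

```text
time: 1.18
eef_pos: [0.5282, 0.3371, 0.1222]
eef_rot: [-1.136, 2.929, 0.0]
contact_force: [-0.4, 0.1, 0.4]
grip_width: 0.0867
grip_force: 0.0
```

Call:
{"api": "carry_out", "payload": {"commands": [0,0,0,0,0,0,0,0,0,0,0,0]}}

```text
time: 1.35
eef_pos: [0.5288, 0.3353, 0.1217]
eef_rot: [1.119, -2.934, 0.002]
contact_force: [-0.5, 0.1, 1.0]
grip_width: 0.087
grip_force: 0.0
```

```bash
cat >> h.py <<'E'
def st():
    from scipy.spatial.transform import Rotation as Ro
    s=r.state(); M=Ro.from_rotvec(s['eef_rot']).as_matrix()
    print('t',round(s['time'],2),'tcp',np.round(s['eef_pos'],4),'z',np.round(M[:,2],3),'yaw',np.degrees(np.arctan2(M[1,1],M[0,1])).round(1),'q',np.round(s['q'],2),'F',np.round(s['contact_force'],1),'w',round(s['grip_width'],4),'g',s['grip_force'])
E
python3 - <<'E'
from h import *
st(); d=cam('wrist'); save(d,'w1.png'); print(proj(d,[.527,.338,.046]),proj(d,[.527,.338,0]))
E
```

```text
t 1.35 tcp [0.5288 0.3353 0.1217] z [-0.001 -0.002 -1.   ] yaw 131.8 q [-0.67  0.35  0.05  1.65 -0.02  1.14  1.68] F [-0.5  0.1  1. ] w 0.087 g 0.0
[258.42375089 197.19409091] [257.92508314 182.52059113]
```

View pics/w1.png

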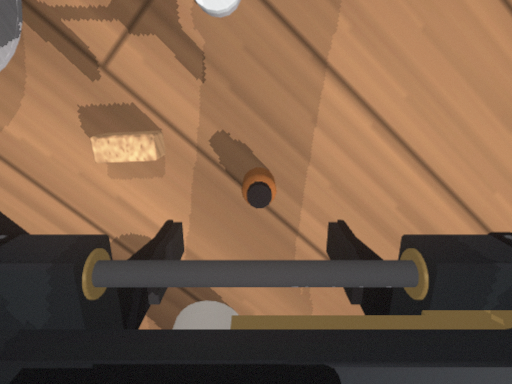

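Cap top at about (259,195), 2 px from where I predicted. The block is at (127,147), long axis nearly along tool y, and the wax is at (217,3).

Call:
{"api": "carry_out", "payload": {"commands": [-0.18,0.27,-3.5,0,0,0,0,0,-3.5,0,0,0,0,0,-3,0,0,0,0,0,-1.5,0,0,0,0,0,0,0,0,0]}}

```text
time: 1.82
eef_pos: [0.5218, 0.3413, 0.0038]
eef_rot: [1.127, -2.926, 0.001]
contact_force: [-0.5, -0.0, 0.2]
grip_width: 0.0871
grip_force: 0.0
```

Call:
{"api": "carry_out", "payload": {"commands": [0,0,0,0,0,0,0,0,0,0,0,0,0,0,0,0,0,0,0,0,0,0,0,0,0,0,0,0,0,0], "fingers": 0, "newtons": 15}}

```text
time: 2.23
eef_pos: [0.526, 0.3416, 0.0089]
eef_rot: [-1.126, 2.931, 0.001]
contact_force: [-0.0, -0.0, -1.1]
grip_width: 0.0615
grip_force: 0.0
```

Run:
```python
from h import *
st()
```

```text
t 2.23 tcp [0.526  0.3416 0.0089] z [ 0.002  0.001 -1.   ] yaw 132.0 q [-0.68  0.48  0.04  1.74 -0.02  0.93  1.67] F [-0.  -0.  -1.1] w 0.0615 g 0.0
```

Call:
{"api": "carry_out", "payload": {"commands": [0,0,0,0,0,0,0,0,0,0,0,0,0,0,0,0,0,0,0,0,0,0,0,0,0,0,0,0,0,0]}}

```text
time: 2.65
eef_pos: [0.5256, 0.3409, 0.0076]
eef_rot: [-1.127, 2.932, -0.0]
contact_force: [0.2, -0.9, 1.3]
grip_width: 0.0314
grip_force: 15.0
```

Call:
{"api": "carry_out", "payload": {"commands": [0,0,0,0,0,0,0,0,0,0,0,0,0,0,0,0,0,0]}}

```text
time: 2.9
eef_pos: [0.5255, 0.3409, 0.0076]
eef_rot: [-1.127, 2.932, -0.0]
contact_force: [0.3, -0.9, 0.5]
grip_width: 0.0315
grip_force: 15.0
```

Call:
{"api": "carry_out", "payload": {"commands": [0,0,1,0,0,0,0,0,3,0,0,0,0,0,3,0,0,0,0,0,2,0,0,0,0,0,1,0,0,0]}}

```text
time: 3.32
eef_pos: [0.5264, 0.3422, 0.1114]
eef_rot: [-1.126, 2.928, 0.002]
contact_force: [1.1, -0.3, -0.3]
grip_width: 0.0314
grip_force: 15.0
```

Run:
```python
from h import *
st()
```

```text
t 3.32 tcp [0.5264 0.3422 0.1114] z [ 0.003  0.003 -1.   ] yaw 132.1 q [-0.68  0.36  0.04  1.66 -0.02  1.11  1.67] F [ 1.1 -0.3 -0.3] w 0.0314 g 14.999714212026447
```

Call:
{"api": "carry_out", "payload": {"commands": [0.9,-2.94,0,0,0,0,0.9,-2.94,0,0,0,0,0.9,-2.94,0,0,0,0,0.9,-2.94,0,0,0,0,0.9,-2.94,0,0,0,0]}}

```text
time: 3.73
eef_pos: [0.57, 0.1927, 0.1071]
eef_rot: [1.128, -2.931, -0.0]
contact_force: [0.2, 0.9, -1.2]
grip_width: 0.0312
grip_force: 15.0
```

Call:
{"api": "carry_out", "payload": {"commands": [0.9,-2.94,0,0,0,0,0.9,-2.94,0,0,0,0,0.9,-2.94,0,0,0,0,0.9,-2.94,0,0,0,0,0.9,-2.94,0,0,0,0]}}

```text
time: 4.15
eef_pos: [0.6151, 0.0458, 0.1071]
eef_rot: [1.127, -2.931, -0.001]
contact_force: [-0.1, -0.1, -0.3]
grip_width: 0.0312
grip_force: 15.0
```

Call:
{"api": "carry_out", "payload": {"commands": [0,0,0,0,0,0,0,0,0,0,0,0,0,0,0,0,0,0,0,0,0,0,0,0]}}

```text
time: 4.48
eef_pos: [0.6149, 0.0488, 0.1072]
eef_rot: [1.13, -2.931, -0.001]
contact_force: [-0.2, 0.8, -0.4]
grip_width: 0.0314
grip_force: 15.0
```

Run:
```python
from h import *
st(); d=cam('wrist'); f=d['frame'].copy()
for a in range(0,360,6):
    for rr,c in ((.075,(255,0,0)),(.072,(0,255,0))):
        p=proj(d,[.588+rr*np.cos(np.radians(a)),.023+rr*np.sin(np.radians(a)),.062]); cv2.circle(f,tuple(int(round(x)) for x in p),1,c,-1)
d['frame']=f; save(d,'w2.png'); print(proj(d,[.588,.023,.062]),proj(d,[.598,.023,.062]),proj(d,[.588,.033,.062]))
```

```text
t 4.48 tcp [0.6149 0.0488 0.1072] z [-0.001  0.001 -1.   ] yaw 132.2 q [-0.29  0.35  0.18  1.69 -0.07  1.1   2.21] F [-0.2  0.8 -0.4] w 0.0314 g 14.999824557162356
[252.98426379 160.80692232] [243.70407153 170.90080604] [263.27053104 169.95885995]
```

View pics/w2.png

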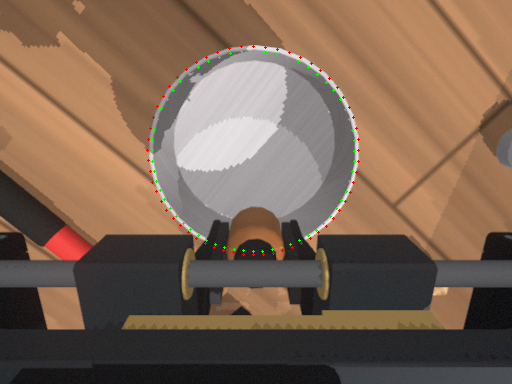

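Wrist view: the projected rim circle fits the tin edge (centre near 253,150) to about 1 px. The tin is at (0.588, 0.023).

Call:
{"api": "carry_out", "payload": {"commands": [0,0,-3,0,0,0,0,0,-3,0,0,0,0,0,-2,0,0,0,0,0,-0.8,0,0,0,0,0,-0.3,0,0,0]}}

```text
time: 4.95
eef_pos: [0.6141, 0.048, 0.015]
eef_rot: [1.129, -2.929, -0.001]
contact_force: [-0.3, -0.3, 0.6]
grip_width: 0.0318
grip_force: 15.0
```

Call:
{"api": "carry_out", "payload": {"commands": [0,0,0,0,0,0,0,0,-0.1,0,0,0,0,0,-0.1,0,0,0,0,0,-0.1,0,0,0,0,0,0,0,0,0]}}

```text
time: 5.37
eef_pos: [0.6158, 0.0472, 0.0142]
eef_rot: [-1.127, 2.931, -0.0]
contact_force: [-0.5, 0.6, -0.7]
grip_width: 0.0314
grip_force: 15.0
```

Call:
{"api": "carry_out", "payload": {"commands": [0,0,0,0,0,0,0,0,0,0,0,0,0,0,0,0,0,0], "fingers": 0.47}}

```text
time: 5.62
eef_pos: [0.6155, 0.0471, 0.0138]
eef_rot: [-1.127, 2.932, -0.0]
contact_force: [-0.9, -1.1, 0.4]
grip_width: 0.0394
grip_force: 0.0
```

Run:
```python
from h import *
st()
```

```text
t 5.62 tcp [0.6155 0.0471 0.0138] z [ 0.  0. -1.] yaw 132.1 q [-0.28  0.46  0.17  1.76 -0.09  0.93  2.23] F [-0.9 -1.1  0.4] w 0.0394 g 0.0
```

Call:
{"api": "carry_out", "payload": {"commands": [0,0,2,0,0,0,0,0,3.5,0,0,0,0,0,3.5,0,0,0]}}

```text
time: 5.87
eef_pos: [0.6143, 0.0469, 0.1036]
eef_rot: [1.126, -2.93, -0.001]
contact_force: [1.8, 0.1, 0.5]
grip_width: 0.0408
grip_force: 0.0
```

Call:
{"api": "carry_out", "payload": {"commands": [-0.79,3.54,0.5,0,0,0,-0.79,3.54,0.5,0,0,0,-0.79,3.54,0,0,0,0,-0.79,3.54,0,0,0,0,-0.79,3.54,0,0,0,0], "fingers": 1}}

```text
time: 6.28
eef_pos: [0.5754, 0.2257, 0.1141]
eef_rot: [-1.127, 2.932, 0.0]
contact_force: [1.0, 0.2, 0.1]
grip_width: 0.0665
grip_force: 0.0
```

Call:
{"api": "carry_out", "payload": {"commands": [0,0,0,0,0,0,0,0,0,0,0,0,0,0,0,0,0,0,0,0,0,0,0,0]}}

```text
time: 6.62
eef_pos: [0.5764, 0.2224, 0.1136]
eef_rot: [1.124, -2.933, 0.001]
contact_force: [0.1, -0.4, 0.0]
grip_width: 0.0853
grip_force: 0.0
```

Run:
```python
from h import *
st(); d=cam('wrist'); f=d['frame']; H,S,V=cv2.split(cv2.cvtColor(f,cv2.COLOR_RGB2HSV))
p=proj(d,[.576,.224,.03]); print(p,f[int(p[1]),int(p[0])])
m=((V>180)&(S<130)&(H<30)&(H>8)).astype(np.uint8); m[:, :150]=0;m[:,360:]=0;m[:90]=0;m[235:]=0
m=cv2.morphologyEx(m,cv2.MORPH_CLOSE,np.ones((5,5)))
_,L,stt,c=cv2.connectedComponentsWithStats(m); print(stt[1:],c[1:]); i=1+np.argmax(stt[1:,4]); ys,xs=np.where(L==i)
P=np.array([ray(d,x,y,.03)[:2] for x,y in zip(xs,ys)])*1000; print(cv2.minAreaRect(P.astype(np.float32)))
for z in (.03,0):
  for sx,sy in ((1,1),(1,-1),(-1,-1),(-1,1)):
    a=np.radians(132); q=np.array([.576,.224])+sx*.028*np.array([np.cos(a),np.sin(a)])+sy*.012*np.array([-np.sin(a),np.cos(a)])
    cv2.circle(f,tuple(int(round(x)) for x in proj(d,[*q,z])),2,(0,255,0) if z else (255,0,0),-1)
save(d,'w3.png')
```

```text
t 6.62 tcp [0.5764 0.2224 0.1136] z [ 0.    -0.001 -1.   ] yaw 131.9 q [-0.52  0.35  0.1   1.68 -0.04  1.12  1.89] F [ 0.1 -0.4  0. ] w 0.0853 g 0.0
[256.32418534 194.55115191] [212 161 117]
[[ 231   90   15    7   54]
 [ 242   90   66   77 2005]
 [ 303   90   15   15   66]
 [ 224   94    1    1    1]
 [ 227   95    9    8   22]
 [ 283  107    1    1    1]
 [ 288  108    1    1    1]
 [ 292  119    1    1    1]
 [ 150  122  139  113 7463]
 [ 275  159    1    1    1]
 [ 286  171    2    1    2]
 [ 291  173    1    1    1]
 [ 293  178    2    1    2]
 [ 157  207    3    2    5]
 [ 150  225    8   10   54]] [[238.27777778  91.72222222]
 [276.28279302 125.93366584]
 [310.81818182  95.65151515]
 [224.          94.        ]
 [231.13636364  98.81818182]
 [283.         107.        ]
 [288.         108.        ]
 [292.         119.        ]
 [208.96087364 194.34061369]
 [275.         159.        ]
 [286.5        171.        ]
 [291.         173.        ]
 [293.5        178.        ]
 [158.2        207.6       ]
 [152.7962963  230.74074074]]
((602.6567993164062, 199.24429321289062), (81.09917449951172, 136.55894470214844), 17.07760238647461)
```

View pics/w3.png

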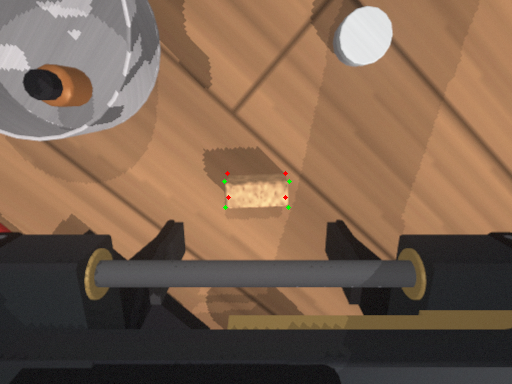

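The projected block corners fit the block (225–290, 180–208) and its yaw is aligned. The bottle stands in the tin, and the wax is at (363,36).

Call:
{"api": "carry_out", "payload": {"commands": [0,0.1,-3.5,0,0,0,0,0,-3.5,0,0,0,0,0,-2.6,0,0,0,0,0,-1,0,0,0,0,0,0,0,0,0]}}

```text
time: 7.08
eef_pos: [0.5744, 0.2232, 0.005]
eef_rot: [1.123, -2.929, 0.001]
contact_force: [0.1, -0.4, 0.4]
grip_width: 0.0871
grip_force: 0.0
```

Call:
{"api": "carry_out", "payload": {"commands": [0,0,0,0,0,0,0,0,0,0,0,0,0,0,0,0,0,0,0,0,0,0,0,0,0,0,0,0,0,0], "fingers": 0}}

```text
time: 7.5
eef_pos: [0.5765, 0.2254, 0.0087]
eef_rot: [-1.127, 2.931, 0.0]
contact_force: [-0.2, -0.1, -0.5]
grip_width: 0.0611
grip_force: 0.0
```

Call:
{"api": "carry_out", "payload": {"commands": [0,0,0,0,0,0,0,0,0,0,0,0,0,0,0,0,0,0,0,0,0,0,0,0]}}

```text
time: 7.83
eef_pos: [0.5763, 0.2253, 0.0083]
eef_rot: [-1.127, 2.931, 0.0]
contact_force: [-1.9, -0.4, 6.8]
grip_width: 0.0563
grip_force: 15.0
```

Run:
```python
from h import *
st()
```

```text
t 7.83 tcp [0.5763 0.2253 0.0083] z [ 0.001  0.    -1.   ] yaw 132.1 q [-0.52  0.46  0.09  1.76 -0.05  0.92  1.9 ] F [-1.9 -0.4  6.8] w 0.0563 g 15.000482685863972
```

Call:
{"api": "carry_out", "payload": {"commands": [0,0,1,0,0,0,0,0,3,0,0,0,0,0,3,0,0,0,0,0,2.7,0,0,0]}}

```text
time: 8.17
eef_pos: [0.5757, 0.225, 0.1064]
eef_rot: [1.127, -2.932, 0.0]
contact_force: [0.7, -0.5, -0.5]
grip_width: 0.0565
grip_force: 15.0
```

Call:
{"api": "carry_out", "payload": {"commands": [0.19,-3.38,0,0,0,0,0.19,-3.38,0,0,0,0,0.19,-3.38,0,0,0,0,0.19,-3.38,0,0,0,0,0.19,-3.38,0,0,0,0]}}

```text
time: 8.58
eef_pos: [0.5851, 0.0545, 0.1052]
eef_rot: [-1.128, 2.932, -0.0]
contact_force: [0.2, -0.4, 0.4]
grip_width: 0.0561
grip_force: 15.0
```

Call:
{"api": "carry_out", "payload": {"commands": [0.19,-3.38,0,0,0,0,0,0,0,0,0,0,0,0,0,0,0,0,0,0,0,0,0,0,0,0,0,0,0,0]}}

```text
time: 9.0
eef_pos: [0.5872, 0.024, 0.1047]
eef_rot: [-1.13, 2.931, 0.001]
contact_force: [-0.0, 0.6, -0.7]
grip_width: 0.056
grip_force: 15.0
```

Run:
```python
from h import *
st()
```

```text
t 9.0 tcp [0.5872 0.024  0.1047] z [-0.     0.001 -1.   ] yaw 132.2 q [-0.28  0.3   0.19  1.77 -0.06  1.08  2.24] F [-0.   0.6 -0.7] w 0.056 g 14.99997895094566
```

Call:
{"api": "carry_out", "payload": {"commands": [0,-0.1,-3,0,0,0,0,0,-3,0,0,0,0,0,-2,0,0,0,0,0,-0.6,0,0,0,0,0,-0.2,0,0,0]}}

```text
time: 9.42
eef_pos: [0.5862, 0.0226, 0.0153]
eef_rot: [1.129, -2.929, -0.001]
contact_force: [-0.3, 1.3, -0.6]
grip_width: 0.0562
grip_force: 15.0
```

Call:
{"api": "carry_out", "payload": {"commands": [0,0,0,0,0,0,0,0,-0.1,0,0,0,0,0,-0.1,0,0,0,0,0,-0.1,0,0,0,0,0,0,0,0,0]}}

```text
time: 9.83
eef_pos: [0.5876, 0.0213, 0.0141]
eef_rot: [-1.127, 2.931, -0.0]
contact_force: [-0.3, -0.6, 0.3]
grip_width: 0.056
grip_force: 15.0
```

Call:
{"api": "carry_out", "payload": {"commands": [0,0,0,0,0,0,0,0,0,0,0,0,0,0,0,0,0,0], "fingers": 0.74}}

```text
time: 10.08
eef_pos: [0.5874, 0.0213, 0.0138]
eef_rot: [-1.127, 2.932, -0.0]
contact_force: [-0.4, 0.6, -0.9]
grip_width: 0.0632
grip_force: 0.0
```

Call:
{"api": "carry_out", "payload": {"commands": [0,0,2,0,0,0,0,0,3.5,0,0,0,0,0,3.5,0,0,0]}}

```text
time: 10.33
eef_pos: [0.5861, 0.0211, 0.1036]
eef_rot: [1.126, -2.93, -0.001]
contact_force: [0.1, 0.6, 0.3]
grip_width: 0.0642
grip_force: 0.0
```

Run:
```python
from h import *
st()
```

```text
t 10.33 tcp [0.5861 0.0211 0.1036] z [-0.003 -0.001 -1.   ] yaw 132.1 q [-0.28  0.3   0.19  1.77 -0.06  1.08  2.25] F [0.1 0.6 0.3] w 0.0642 g 0.0
```

Call:
{"api": "carry_out", "payload": {"commands": [-2.7,3.03,0,0,0,0,-2.7,3.03,0,0,0,0,-2.7,3.03,0,0,0,0,-2.7,3.03,0,0,0,0,-2.7,3.03,0,0,0,0], "fingers": 0.85}}

```text
time: 10.75
eef_pos: [0.4509, 0.1739, 0.1038]
eef_rot: [-1.127, 2.932, -0.0]
contact_force: [0.2, 1.0, 0.2]
grip_width: 0.0738
grip_force: 0.0
```

Call:
{"api": "carry_out", "payload": {"commands": [-2.7,3.03,0,0,0,0,0,0,0,0,0,0,0,0,0,0,0,0,0,0,0,0,0,0,0,0,0,0,0,0]}}

```text
time: 11.17
eef_pos: [0.4261, 0.2021, 0.1036]
eef_rot: [-1.125, 2.933, -0.001]
contact_force: [0.3, -0.4, -0.3]
grip_width: 0.074
grip_force: 0.0
```

Run:
```python
from h import *
st(); d=cam('wrist'); save(d,'w4.png'); f=d['frame']; H,S,V=cv2.split(cv2.cvtColor(f,cv2.COLOR_RGB2HSV))
print(proj(d,[.425,.203,.024]))
m=((V>140)&(S<40)).astype(np.uint8); m[:,:180]=0; m[:,330:]=0; m[250:]=0
_,L,s,c=cv2.connectedComponentsWithStats(m)
for k in range(1,len(s)):
    if s[k,4]>200:
        ys,xs=np.where(L==k); print(s[k],c[k]); 
        for z in (.024,.012): print(z,ray(d,*c[k],z))
        e=[ray(d,s[k,0],c[k][1],.024),ray(d,s[k,0]+s[k,2],c[k][1],.024)]; print(e, ray(d,c[k][0],s[k,1]+s[k,3],.024))
```

```text
t 11.17 tcp [0.4261 0.2021 0.1036] z [ 0. -0. -1.] yaw 132.0 q [-0.56  0.08  0.03  2.03 -0.    1.03  1.77] F [ 0.3 -0.4 -0.3] w 0.074 g 0.0
[256.25514181 194.87483746]
[ 232  171   47   45 1690] [254.96331361 193.00414201]
0.024 [0.42448485 0.20103695 0.024     ]
0.012 [0.42736239 0.20362657 0.012     ]
[array([0.43771337, 0.18633397, 0.024     ]), array([0.41063876, 0.21642633, 0.024     ])] [0.44032964 0.21529293 0.024     ]
```

Call:
{"api": "carry_out", "payload": {"commands": [0,0,-3,0,0,0,0,0,-3,0,0,0,0,0,-2.6,0,0,0,0,0,-1.1,0,0,0,0,0,0,0,0,0]}}

```text
time: 11.63
eef_pos: [0.424, 0.2013, 0.0042]
eef_rot: [1.123, -2.929, 0.002]
contact_force: [-1.7, 0.4, 0.6]
grip_width: 0.0736
grip_force: 0.0
```

Call:
{"api": "carry_out", "payload": {"commands": [0,0,0,0,0,0,0,0,0,0,0,0,0,0,0,0,0,0,0,0,0,0,0,0,0,0,0,0,0,0], "fingers": 0}}

```text
time: 12.05
eef_pos: [0.4259, 0.2035, 0.0075]
eef_rot: [-1.127, 2.931, 0.0]
contact_force: [0.6, -0.4, -0.0]
grip_width: 0.0482
grip_force: 0.0
```

Call:
{"api": "carry_out", "payload": {"commands": [0,0,0,0,0,0,0,0,0,0,0,0,0,0,0,0,0,0,0,0,0,0,0,0]}}

```text
time: 12.38
eef_pos: [0.4256, 0.2033, 0.0071]
eef_rot: [-1.127, 2.932, 0.0]
contact_force: [-1.2, -1.5, 5.6]
grip_width: 0.0409
grip_force: 15.0
```

Call:
{"api": "carry_out", "payload": {"commands": [0,0,1,0,0,0,0,0,3,0,0,0,0,0,3,0,0,0,0,0,2.7,0,0,0,0,0,0,0,0,0]}}

```text
time: 12.8
eef_pos: [0.4279, 0.2046, 0.1092]
eef_rot: [-1.124, 2.925, 0.002]
contact_force: [0.3, 0.4, -0.2]
grip_width: 0.041
grip_force: 15.0
```

Run:
```python
from h import *
st()
```

```text
t 12.8 tcp [0.4279 0.2046 0.1092] z [ 0.007  0.004 -1.   ] yaw 132.0 q [-0.57  0.07  0.03  2.03 -0.    1.04  1.77] F [ 0.3  0.4 -0.2] w 0.041 g 14.99989852309227
```

Call:
{"api": "carry_out", "payload": {"commands": [1.89,-2.97,0,0,0,0,1.89,-2.97,0,0,0,0,1.89,-2.97,0,0,0,0,1.89,-2.97,0,0,0,0,1.89,-2.97,0,0,0,0]}}

```text
time: 13.22
eef_pos: [0.5202, 0.0531, 0.1038]
eef_rot: [-1.128, 2.932, 0.0]
contact_force: [0.8, 0.6, -1.0]
grip_width: 0.0412
grip_force: 15.0
```

Call:
{"api": "carry_out", "payload": {"commands": [1.89,-2.97,0,0,0,0,1.89,-2.97,0,0,0,0,0,0,0,0,0,0,0,0,0,0,0,0,0,0,0,0,0,0]}}

```text
time: 13.63
eef_pos: [0.5571, -0.0045, 0.1033]
eef_rot: [1.127, -2.932, -0.001]
contact_force: [0.5, 0.4, -0.8]
grip_width: 0.0408
grip_force: 15.0
```

Run:
```python
from h import *
st()
```

```text
t 13.63 tcp [ 0.5571 -0.0045  0.1033] z [-0.001  0.    -1.   ] yaw 132.0 q [-0.27  0.24  0.23  1.85 -0.06  1.06  2.29] F [ 0.5  0.4 -0.8] w 0.0408 g 15.000133663415909
```

Call:
{"api": "carry_out", "payload": {"commands": [0,0,-3,0,0,0,0,0,-3,0,0,0,0,0,-2,0,0,0,0,0,-0.6,0,0,0,0,0,-0.2,0,0,0]}}

```text
time: 14.05
eef_pos: [0.5561, -0.0035, 0.0144]
eef_rot: [1.129, -2.929, -0.002]
contact_force: [-0.1, -0.3, -0.9]
grip_width: 0.041
grip_force: 15.0
```

Call:
{"api": "carry_out", "payload": {"commands": [0,0,0,0,0,0,0,0,-0.1,0,0,0,0,0,-0.1,0,0,0,0,0,-0.1,0,0,0,0,0,0,0,0,0]}}

```text
time: 14.47
eef_pos: [0.5579, -0.0047, 0.0131]
eef_rot: [-1.127, 2.931, -0.0]
contact_force: [0.0, -0.5, -0.8]
grip_width: 0.0412
grip_force: 15.0
```

Call:
{"api": "carry_out", "payload": {"commands": [0,0,0,0,0,0,0,0,0,0,0,0,0,0,0,0,0,0], "fingers": 0.57}}

```text
time: 14.72
eef_pos: [0.5577, -0.0048, 0.0128]
eef_rot: [-1.127, 2.932, -0.0]
contact_force: [0.5, 0.4, -0.5]
grip_width: 0.0484
grip_force: 0.0
```

Call:
{"api": "carry_out", "payload": {"commands": [0,0,2,0,0,0,0,0,3.5,0,0,0,0,0,3.5,0,0,0,0,0,3.5,0,0,0,0,0,3.5,0,0,0]}}

```text
time: 15.13
eef_pos: [0.5573, -0.0049, 0.1744]
eef_rot: [-1.127, 2.932, -0.0]
contact_force: [1.6, 0.2, 0.2]
grip_width: 0.0496
grip_force: 0.0
```

Run:
```python
from h import *
st(); d=cam('wrist'); save(d,'w5.png'); S=cam('scene'); D=cam('side')
a=cv2.resize(S['frame'][100:260,170:330,::-1],(400,400),interpolation=2); b=cv2.resize(D['frame'][100:260,170:330,::-1],(400,400),interpolation=2)
cv2.imwrite('pics/c5.png',np.hstack([a,b]))
```

```text
t 15.13 tcp [ 0.5573 -0.0049  0.1744] z [ 0. -0. -1.] yaw 132.0 q [-0.28  0.18  0.24  1.77 -0.04  1.2   2.27] F [1.6 0.2 0.2] w 0.0496 g 0.0
```

View pics/w5.png

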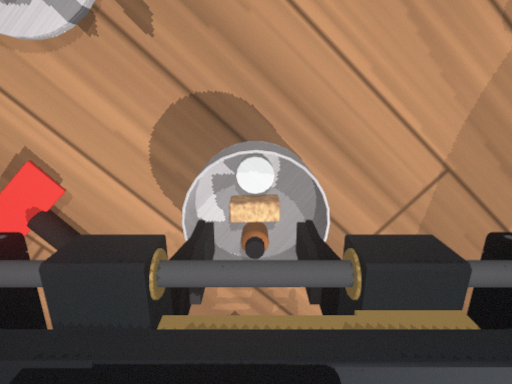

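All three are upright inside the tin: wax (255,175), block (254,208) and bottle (255,238). Next are the lids.

Call:
{"api": "carry_out", "payload": {"commands": [-0.13,-3.33,0,0,0,-6.9,-0.13,-3.33,0,0,0,-6.9,-0.13,-3.33,0,0,0,-6.9,-0.13,-3.33,0,0,0,-6.9,-0.13,-3.33,0,0,0,-6.9]}}

```text
time: 15.7
eef_pos: [0.5501, -0.1727, 0.1714]
eef_rot: [0.198, -3.134, -0.0]
contact_force: [0.1, -1.0, -1.3]
grip_width: 0.0494
grip_force: 0.0
```

Call:
{"api": "carry_out", "payload": {"commands": [-0.13,-3.33,0,0,0,-6.9,-0.13,-3.33,0,0,0,-6.9,-0.13,-3.33,0,0,0,-6.9,-0.13,-3.33,0,0,0,-6.9]}}

```text
time: 16.03
eef_pos: [0.545, -0.3059, 0.1713]
eef_rot: [-0.555, -3.091, -0.0]
contact_force: [1.2, -0.1, -0.1]
grip_width: 0.0493
grip_force: 0.0
```

Call:
{"api": "carry_out", "payload": {"commands": [0,0,0,0,0,0,0,0,0,0,0,0,0,0,0,0,0,0,0,0,0,0,0,0]}}

```text
time: 16.37
eef_pos: [0.5461, -0.3028, 0.1717]
eef_rot: [-0.542, -3.093, -0.001]
contact_force: [-0.7, 0.5, 0.0]
grip_width: 0.0496
grip_force: 0.0
```

Run:
```python
from h import *
st(); d=cam('wrist'); f=d['frame']; save(d,'w6raw.png')
for c,R,z,col in (((.546,-.305),.0845,.016,(255,0,0)),((.546,-.305),.027,.040,(0,255,0)),((.546,-.305),.011,.072,(0,0,255))):
    for a in range(0,360,10):
        p=proj(d,[c[0]+R*np.cos(np.radians(a)),c[1]+R*np.sin(np.radians(a)),z]); cv2.circle(f,tuple(int(round(x)) for x in p),1,col,-1)
    print(proj(d,[*c,z]),proj(d,[c[0]+.01,c[1],z]),proj(d,[c[0],c[1]+.01,z]))
save(d,'w6.png')
```

```text
t 16.37 tcp [ 0.5461 -0.3028  0.1717] z [-0.001  0.001 -1.   ] yaw 70.1 q [ 0.01  0.34  0.54  1.62 -0.18  1.23  1.81] F [-0.7  0.5  0. ] w 0.0496 g 0.0
[252.78138279 174.43890408] [255.83243331 182.58672463] [261.26653648 171.45975357]
[252.64166489 180.14269825] [255.92187223 188.84873472] [261.76794213 176.95660948]
[252.41895303 189.23460899] [256.06420984 198.81441339] [262.56765511 185.72377636]
```

View pics/w6.png

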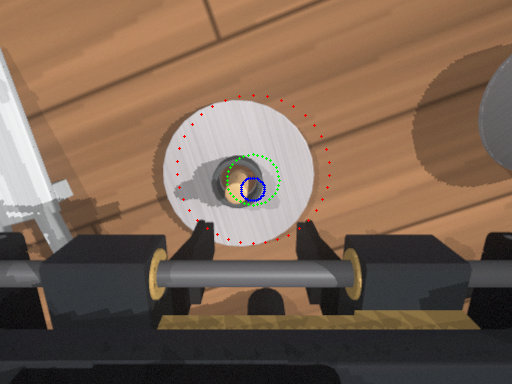

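Wrist view: the disc spans about (163–314, 100–245), collar centre (238,182), post top (238,190). My guess is off by about 15 mm in −y, so I'll fit it numerically.

Run:
```python
from h import *
from scipy.optimize import least_squares
d=cam('wrist'); f=d['frame']; H,S,V=cv2.split(cv2.cvtColor(f,cv2.COLOR_RGB2HSV))
m=((S<45)&(V>100)).astype(np.uint8); m[:90]=0; m[215:]=0; m[:,:140]=0; m[:,345:]=0
_,L,s,c=cv2.connectedComponentsWithStats(m); i=1+np.argmax(s[1:,4]); print(s[i])
cn=max(cv2.findContours((L==i).astype(np.uint8),0,1)[0],key=len)[:,0]
cn=cn[(cn[:,1]<205)&(cn[:,1]>92)]
P=np.array([ray(d,x,y,.016)[:2] for x,y in cn])
q=least_squares(lambda a:np.hypot(*(P-a[:2]).T)-a[2],[.545,-.315,.0845],loss='soft_l1',f_scale=.001).x; print('disc',q)
# post top: wood in the collar
w=((S>80)&(V>150)).astype(np.uint8); k=np.zeros_like(w); k[165:210,215:262]=1
_,L,s,c=cv2.connectedComponentsWithStats(w*k)
for j in range(1,len(s)):
    if s[j,4]>40: print(s[j],c[j],ray(d,*c[j],.072))
S_=cam('scene');D=cam('side')
print('post z60 scene',ray(S_,240,147,.06),'side',ray(D,270,149,.06))
cv2.imwrite('pics/c7.png',cv2.resize(f[150:220,200:280,::-1],(640,560),interpolation=2))
```

```text
[  163   100   151   115 12949]
disc [ 0.544226   -0.32187528  0.08336327]
[225 171  24  32 524] [237.53625954 188.44083969] [ 0.54082106 -0.31775027  0.072     ]
post z60 scene [ 0.54696248 -0.30631883  0.06      ] side [ 0.54481483 -0.30055595  0.06      ]
```

View pics/c7.png

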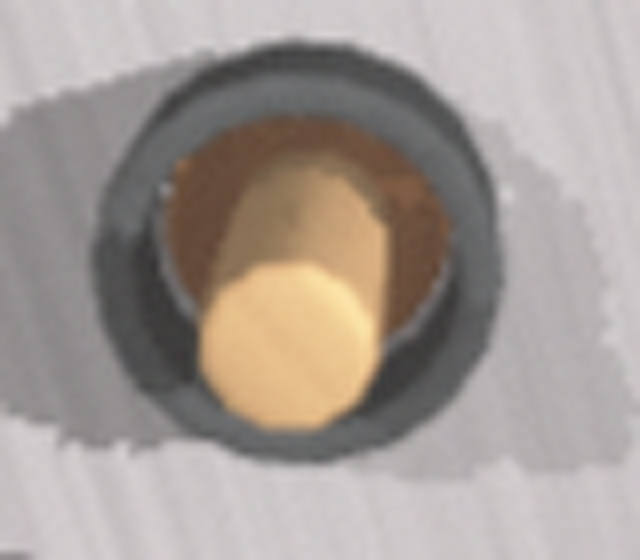

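Call:
{"api": "carry_out", "payload": {"commands": [-0.1,-1.6,0,0,0,0,0,0,-3,0,0,0,0,0,-3,0,0,0,0,0,-1.5,0,0,0,0,0,0,0,0,0]}}

```text
time: 16.98
eef_pos: [0.543, -0.3186, 0.0938]
eef_rot: [-0.544, -3.088, -0.002]
contact_force: [-0.9, 0.1, -0.4]
grip_width: 0.0497
grip_force: 0.0
```

Call:
{"api": "carry_out", "payload": {"commands": [0,0,0,0,0,0,0,0,0,0,0,0,0,0,0,0,0,0]}}

```text
time: 17.23
eef_pos: [0.5459, -0.3209, 0.0994]
eef_rot: [0.546, 3.091, -0.001]
contact_force: [0.0, -0.1, 1.2]
grip_width: 0.0497
grip_force: 0.0
```

Run:
```python
from h import *
st(); d=cam('wrist'); f=d['frame']; save(d,'w8.png'); H,S,V=cv2.split(cv2.cvtColor(f,cv2.COLOR_RGB2HSV))
p=proj(d,[.545,-.3205,.072]); print(p)
w=((S>80)&(V>190)).astype(np.uint8); k=np.zeros_like(w); x,y=p.astype(int); k[y-40:y+40,x-40:x+40]=1
_,L,s,c=cv2.connectedComponentsWithStats(w*k)
for j in range(1,len(s)):
    if s[j,4]>100: print(s[j],c[j],ray(d,*c[j],.072))
```

```text
t 17.23 tcp [ 0.5459 -0.3209  0.0994] z [ 0.002 -0.001 -1.   ] yaw 70.0 q [ 0.05  0.42  0.53  1.68 -0.23  1.1   1.86] F [ 0.  -0.1  1.2] w 0.0497 g 0.0
[254.89061391 217.57792319]
[240 189  29  41 496] [258.14516129 210.26209677] [ 0.54066657 -0.31654158  0.072     ]
```

Call:
{"api": "carry_out", "payload": {"commands": [-0.05,0,-2,0,0,0,0,0,-2,0,0,0,0,0,-1.1,0,0,0,0,0,0,0,0,0,0,0,0,0,0,0]}}

```text
time: 17.7
eef_pos: [0.5444, -0.3206, 0.0469]
eef_rot: [-0.547, -3.093, 0.0]
contact_force: [0.5, -0.8, 1.6]
grip_width: 0.0498
grip_force: 0.0
```

Call:
{"api": "carry_out", "payload": {"commands": [0,0,0,0,0,0,0,0,0,0,0,0,0,0,0,0,0,0,0,0,0,0,0,0,0,0,0,0,0,0], "fingers": 0, "newtons": 40}}

```text
time: 18.12
eef_pos: [0.5446, -0.3206, 0.047]
eef_rot: [0.547, 3.093, -0.0]
contact_force: [0.3, -0.1, 0.0]
grip_width: 0.0244
grip_force: 0.0
```

Call:
{"api": "carry_out", "payload": {"commands": [0,0,0,0,0,0,0,0,0,0,0,0,0,0,0,0,0,0]}}

```text
time: 18.37
eef_pos: [0.5445, -0.3208, 0.0469]
eef_rot: [0.547, 3.093, -0.0]
contact_force: [-0.5, -0.5, 3.5]
grip_width: 0.0209
grip_force: 40.0
```

Run:
```python
from h import *
st()
```

```text
t 18.37 tcp [ 0.5445 -0.3208  0.0469] z [ 0. -0. -1.] yaw 70.0 q [ 0.07  0.48  0.51  1.72 -0.27  1.01  1.89] F [-0.5 -0.5  3.5] w 0.0209 g 39.999925112351775
```

Call:
{"api": "carry_out", "payload": {"commands": [0,0,0.5,0,0,0,0,0,1.5,0,0,0,0,0,2.5,0,0,0,0,0,2.5,0,0,0,0,0,1.5,0,0,0]}}

```text
time: 18.78
eef_pos: [0.5446, -0.3207, 0.1336]
eef_rot: [0.547, 3.093, -0.0]
contact_force: [0.4, -0.3, -4.2]
grip_width: 0.0214
grip_force: 40.0
```

Call:
{"api": "carry_out", "payload": {"commands": [0,0,0.5,0,0,0,0.15,1.2,0,0,0,0,0.25,2,0,0,0,0,0.35,2.8,0,0,0,0,0.35,2.8,0,0,0,0]}}

```text
time: 19.2
eef_pos: [0.5542, -0.2306, 0.1345]
eef_rot: [-0.548, -3.09, -0.001]
contact_force: [0.7, 0.4, -2.7]
grip_width: 0.0211
grip_force: 40.0
```

Call:
{"api": "carry_out", "payload": {"commands": [0.35,2.8,0,0,0,0,0.35,2.8,0,0,0,0,0.35,2.8,0,0,0,0,0.35,2.8,0,0,0,0,0.35,2.8,0,0,0,0]}}

```text
time: 19.62
eef_pos: [0.5715, -0.0897, 0.1346]
eef_rot: [-0.545, -3.091, 0.0]
contact_force: [0.6, -0.7, -3.8]
grip_width: 0.021
grip_force: 40.0
```

Call:
{"api": "carry_out", "payload": {"commands": [0.35,2.8,0,0,0,0,0.35,2.8,0,0,0,0,0.35,2.8,0,0,0,0,0.3,2.4,0,0,0,0,0.2,1.6,0,0,0,0]}}

```text
time: 20.03
eef_pos: [0.5868, 0.0361, 0.1344]
eef_rot: [-0.54, -3.091, -0.001]
contact_force: [0.4, 1.2, -3.5]
grip_width: 0.0208
grip_force: 40.0
```

Call:
{"api": "carry_out", "payload": {"commands": [0.1,0.78,0,0,0,0,0,0,0,0,0,0,0,0,0,0,0,0,0,0,0,0,0,0,0,0,0,0,0,0]}}

```text
time: 20.45
eef_pos: [0.5891, 0.0375, 0.1364]
eef_rot: [-0.55, -3.093, 0.001]
contact_force: [0.4, 0.7, -3.0]
grip_width: 0.021
grip_force: 40.0
```

Run:
```python
from h import *
st(); d=cam('wrist'); save(d,'w9.png'); S=cam('scene'); D=cam('side')
a=cv2.resize(S['frame'][150:270,217:337,::-1],(400,400),interpolation=2); b=cv2.resize(D['frame'][140:260,192:312,::-1],(400,400),interpolation=2)
cv2.imwrite('pics/c9.png',np.hstack([a,b]))
f=d['frame']; H,Sa,V=cv2.split(cv2.cvtColor(f,cv2.COLOR_RGB2HSV)); print(proj(d,[.588,.023,.072+.09]))
```

```text
t 20.45 tcp [0.5891 0.0375 0.1364] z [-0.    -0.001 -1.   ] yaw 69.8 q [-0.46  0.28  0.38  1.74 -0.11  1.14  1.17] F [ 0.4  0.7 -3. ] w 0.021 g 40.00007106922567
[228.08438126 265.29037626]
```

View pics/c9.png

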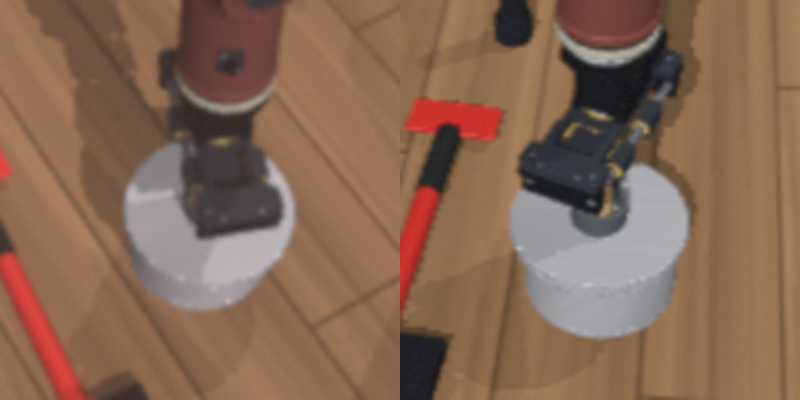

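I summed the rows wrong, so the lids are 16 mm past the tin in y. Both views confirm this: the lids are level but offset. Correcting.

Call:
{"api": "carry_out", "payload": {"commands": [-0.05,-0.4,0,0,0,0,-0.1,-0.8,0,0,0,0,0,-0.38,0,0,0,0,0,0,0,0,0,0,0,0,0,0,0,0]}}

```text
time: 21.02
eef_pos: [0.5879, 0.0228, 0.1366]
eef_rot: [0.548, 3.093, -0.0]
contact_force: [0.5, 0.5, -4.0]
grip_width: 0.0209
grip_force: 40.0
```

Call:
{"api": "carry_out", "payload": {"commands": [0,0,0,0,0,0,0,0,0,0,0,0,0,0,0,0,0,0]}}

```text
time: 21.27
eef_pos: [0.5879, 0.0239, 0.1365]
eef_rot: [-0.546, -3.094, -0.0]
contact_force: [-0.0, 0.3, -3.4]
grip_width: 0.0209
grip_force: 40.0
```

Run:
```python
from h import *
from scipy.optimize import least_squares
st(); z=r.state()['eef_pos'][2]-.0469
for n,box,rim in (('side',(205,160,300,250),None),('scene',(225,170,330,260),None)):
    d=cam(n); f=d['frame']; H,S,V=cv2.split(cv2.cvtColor(f,cv2.COLOR_RGB2HSV))
    m=((S<40)&(V>95)).astype(np.uint8); k=np.zeros_like(m); k[box[1]:box[3],box[0]:box[2]]=1; m*=k
    _,L,s,c=cv2.connectedComponentsWithStats(m); i=1+np.argmax(s[1:,4]); print(n,s[i],proj(d,[.588,.023,z+.016]),proj(d,[.588,.023,.03]))
    cols=[]
    for y in range(s[i][1],s[i][1]+s[i][3],2):
        xs=np.where(L[y]==i)[0]; cols.append((y,int(xs.min()),int(xs.max())))
    print(cols)
    for R,zz in ((.0845,z+.016),(.075,.03),(.075,.0)):
        t=np.radians(np.arange(0,360,3)); Q=np.array([proj(d,[.588+R*np.cos(a),.023+R*np.sin(a),zz]) for a in t]); print('pred',R,zz,Q.min(0).round(1),Q.max(0).round(1))
```

```text
t 21.27 tcp [0.5879 0.0239 0.1365] z [-0.  0. -1.] yaw 70.0 q [-0.44  0.28  0.39  1.74 -0.11  1.14  1.2 ] F [-0.   0.3 -3.4] w 0.0209 g 39.999381517991424
side [ 226  186   54   55 1924] [252.54923723 200.93015169] [251.85731869 216.80154758]
[(186, 262, 265), (188, 261, 269), (190, 259, 272), (192, 259, 274), (194, 228, 275), (196, 227, 277), (198, 227, 277), (200, 226, 278), (202, 226, 279), (204, 226, 278), (206, 226, 278), (208, 227, 278), (210, 227, 277), (212, 228, 276), (214, 229, 275), (216, 230, 274), (218, 230, 274), (220, 230, 274), (222, 230, 273), (224, 230, 273), (226, 230, 273), (228, 230, 272), (230, 231, 272), (232, 233, 270), (234, 235, 269), (236, 237, 267), (238, 240, 264), (240, 245, 258)]
pred 0.0845 0.10563482098220091 [225.8 182.5] [279.3 221.2]
pred 0.075 0.03 [229.1 200.4] [274.6 234.6]
pred 0.075 0.0 [229.2 206.3] [274.  240.5]
scene [ 253  189   50   54 1464] [277.42151402 208.48934677] [276.33567185 219.5564663 ]
[(189, 267, 268), (191, 264, 269), (193, 261, 269), (195, 259, 296), (197, 257, 297), (199, 255, 299), (201, 254, 300), (203, 253, 301), (205, 253, 301), (207, 253, 302), (209, 253, 302), (211, 253, 302), (213, 253, 302), (215, 253, 302), (217, 254, 301), (219, 255, 301), (221, 256, 299), (223, 256, 298), (225, 256, 297), (227, 257, 296), (229, 257, 296), (231, 258, 295), (233, 259, 294), (235, 261, 293), (237, 263, 291), (239, 266, 288), (241, 269, 285)]
pred 0.0845 0.10563482098220091 [252.  187.4] [302.9 231.2]
pred 0.075 0.03 [254.9 201.3] [297.8 239. ]
pred 0.075 0.0 [254.9 205.6] [297.  242.8]
```

Lid and tin outlines match the predictions in both views to within 1 px, so I'm lowering.

Call:
{"api": "carry_out", "payload": {"commands": [0,0,-0.8,0,0,0,0,0,-0.8,0,0,0,0,0,-0.6,0,0,0,0,0,-0.3,0,0,0,0,0,0,0,0,0]}}

```text
time: 21.78
eef_pos: [0.587, 0.0234, 0.1102]
eef_rot: [-0.546, -3.092, 0.001]
contact_force: [-1.0, -0.5, -3.8]
grip_width: 0.0211
grip_force: 40.0
```

Call:
{"api": "carry_out", "payload": {"commands": [0,0,-0.2,0,0,0,0,0,-0.2,0,0,0,0,0,-0.2,0,0,0,0,0,-0.2,0,0,0,0,0,0,0,0,0]}}

```text
time: 22.2
eef_pos: [0.5877, 0.0235, 0.1032]
eef_rot: [-0.547, -3.093, 0.0]
contact_force: [-1.1, -0.5, -4.5]
grip_width: 0.0207
grip_force: 40.0
```

Call:
{"api": "carry_out", "payload": {"commands": [0,0,-0.1,0,0,0,0,0,-0.1,0,0,0,0,0,0,0,0,0,0,0,0,0,0,0]}}

```text
time: 22.53
eef_pos: [0.5878, 0.0235, 0.1015]
eef_rot: [-0.547, -3.094, 0.0]
contact_force: [-0.1, -0.3, -4.6]
grip_width: 0.0212
grip_force: 40.0
```

Run:
```python
from h import *
st()
```

```text
t 22.53 tcp [0.5878 0.0235 0.1015] z [-0. -0. -1.] yaw 70.0 q [-0.43  0.31  0.38  1.78 -0.13  1.07  1.21] F [-0.1 -0.3 -4.6] w 0.0212 g 39.99942862428725
```

No load change yet, so I'm continuing down in 1 mm steps.

Call:
{"api": "carry_out", "payload": {"commands": [0,0,-0.1,0,0,0,0,0,0,0,0,0,0,0,0,0,0,0]}}

```text
time: 22.78
eef_pos: [0.588, 0.0235, 0.1009]
eef_rot: [0.547, 3.093, 0.0]
contact_force: [-1.9, -0.3, 1.6]
grip_width: 0.0209
grip_force: 40.0
```

Call:
{"api": "carry_out", "payload": {"commands": [0,0,-0.1,0,0,0,0,0,0,0,0,0,0,0,0,0,0,0]}}

```text
time: 23.03
eef_pos: [0.5881, 0.0235, 0.1008]
eef_rot: [0.547, 3.093, 0.001]
contact_force: [-5.8, -0.1, 10.5]
grip_width: 0.0209
grip_force: 40.0
```

The lids seated at the predicted height (TCP 0.1008) with a firm stop. Relieving the push and letting go.

Call:
{"api": "carry_out", "payload": {"commands": [0,0,0.1,0,0,0,0,0,0,0,0,0]}}

```text
time: 23.2
eef_pos: [0.588, 0.0235, 0.1009]
eef_rot: [0.547, 3.093, 0.0]
contact_force: [-2.1, -0.1, 3.4]
grip_width: 0.0209
grip_force: 40.0
```

Call:
{"api": "carry_out", "payload": {"commands": [0,0,0,0,0,0,0,0,0,0,0,0,0,0,0,0,0,0,0,0,0,0,0,0,0,0,0,0,0,0], "fingers": 0.5}}

```text
time: 23.62
eef_pos: [0.5879, 0.0235, 0.1005]
eef_rot: [0.547, 3.094, -0.0]
contact_force: [0.4, 0.7, -0.5]
grip_width: 0.0415
grip_force: 0.0
```

Call:
{"api": "carry_out", "payload": {"commands": [0,0,1,0,0,0,0,0,2,0,0,0,0,0,2,0,0,0,0,0,2,0,0,0,0,0,0,0,0,0], "fingers": 0.9}}

```text
time: 24.03
eef_pos: [0.5901, 0.0234, 0.1755]
eef_rot: [0.546, 3.088, 0.003]
contact_force: [0.5, -0.0, 0.8]
grip_width: 0.0688
grip_force: 0.0
```

Call:
{"api": "carry_out", "payload": {"commands": [0,0,0,0,0,0,0,0,0,0,0,0,0,0,0,0,0,0]}}

```text
time: 24.28
eef_pos: [0.5873, 0.0235, 0.1698]
eef_rot: [-0.546, -3.092, 0.001]
contact_force: [-0.6, 0.1, -0.5]
grip_width: 0.0778
grip_force: 0.0
```

Run:
```python
from h import *
st(); d=cam('wrist'); f=d['frame']
for R,z,col in ((.0845,.07,(255,0,0)),(.027,.094,(0,255,0)),(.011,.126,(0,0,255))):
    for a in range(0,360,10):
        p=proj(d,[.588+R*np.cos(np.radians(a)),.0235+R*np.sin(np.radians(a)),z]); cv2.circle(f,tuple(int(round(x)) for x in p),1,col,-1)
a=f[60:250,150:350,::-1]; a=cv2.resize(a,(420,400),interpolation=2)
D=cam('side'); b=cv2.resize(D['frame'][170:250,215:291,::-1],(380,400),interpolation=2)
cv2.imwrite('pics/w10.png',np.hstack([a,b]))
```

```text
t 24.28 tcp [0.5873 0.0235 0.1698] z [-0.001 -0.    -1.   ] yaw 70.0 q [-0.45  0.25  0.39  1.71 -0.1   1.21  1.19] F [-0.6  0.1 -0.5] w 0.0778 g 0.0
```

View pics/w10.png

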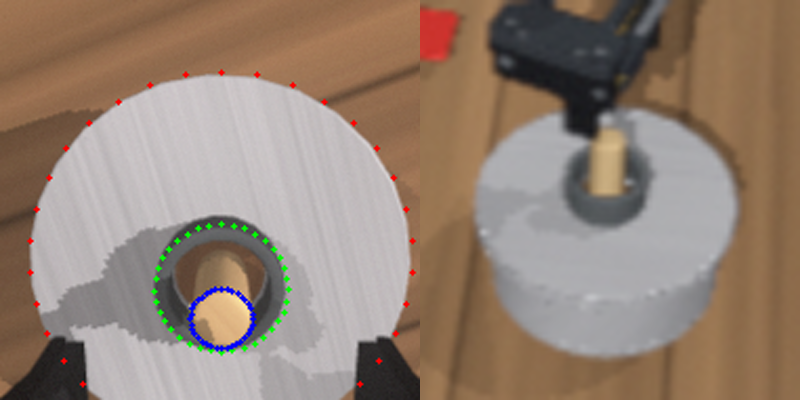

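The projected disc, collar and post circles all match, so the lids are level and home, with the post upright at (222,318). Next, the collar grip.

Call:
{"api": "carry_out", "payload": {"commands": [0,0,-2,0,0,0,0,0,-2.5,0,0,0,0,0,-2,0,0,0,0,0,-1.2,0,0,0,0,0,-0.7,0,0,0]}}

```text
time: 24.8
eef_pos: [0.5867, 0.0234, 0.0845]
eef_rot: [-0.546, -3.091, 0.002]
contact_force: [0.3, -0.0, 0.7]
grip_width: 0.0783
grip_force: 0.0
```

Call:
{"api": "carry_out", "payload": {"commands": [0,0,-0.4,0,0,0,0,0,-0.3,0,0,0,0,0,-0.2,0,0,0,0,0,-0.1,0,0,0,0,0,0,0,0,0]}}

```text
time: 25.22
eef_pos: [0.5882, 0.0235, 0.0771]
eef_rot: [0.546, 3.093, 0.0]
contact_force: [1.3, 0.4, -0.6]
grip_width: 0.078
grip_force: 0.0
```

Call:
{"api": "carry_out", "payload": {"commands": [0,0,0,0,0,0,0,0,0,0,0,0,0,0,0,0,0,0]}}

```text
time: 25.47
eef_pos: [0.588, 0.0235, 0.0769]
eef_rot: [0.547, 3.093, 0.0]
contact_force: [0.5, 0.7, 0.3]
grip_width: 0.0783
grip_force: 0.0
```

Run:
```python
from h import *
st()
```

```text
t 25.47 tcp [0.588  0.0235 0.0769] z [ 0.  0. -1.] yaw 70.0 q [-0.43  0.34  0.38  1.8  -0.14  1.03  1.22] F [0.5 0.7 0.3] w 0.0783 g 0.0
```

Down 2 mm more, then close gently.

Call:
{"api": "carry_out", "payload": {"commands": [0,0,-0.1,0,0,0,0,0,-0.1,0,0,0,0,0,0,0,0,0,0,0,0,0,0,0]}}

```text
time: 25.8
eef_pos: [0.5878, 0.0235, 0.0744]
eef_rot: [-0.547, -3.093, 0.0]
contact_force: [0.4, 0.6, 0.7]
grip_width: 0.0783
grip_force: 0.0
```

Call:
{"api": "carry_out", "payload": {"commands": [0,0,0,0,0,0,0,0,0,0,0,0,0,0,0,0,0,0,0,0,0,0,0,0,0,0,0,0,0,0], "fingers": 0, "newtons": 10}}

```text
time: 26.22
eef_pos: [0.5878, 0.0234, 0.0745]
eef_rot: [-0.547, -3.094, 0.0]
contact_force: [-0.4, 0.3, 0.9]
grip_width: 0.0542
grip_force: 10.0
```

Call:
{"api": "carry_out", "payload": {"commands": [0,0,0,0,0,0,0,0,0,0,0,0,0,0,0,0,0,0], "newtons": 30}}

```text
time: 26.47
eef_pos: [0.5878, 0.0235, 0.0746]
eef_rot: [-0.547, -3.094, 0.0]
contact_force: [-0.5, -1.0, 0.4]
grip_width: 0.054
grip_force: 30.0
```

Run:
```python
from h import *
st()
```

```text
t 26.47 tcp [0.5878 0.0235 0.0746] z [-0. -0. -1.] yaw 70.0 q [-0.43  0.34  0.38  1.8  -0.15  1.02  1.22] F [-0.5 -1.   0.4] w 0.054 g 29.999894499778748
```

Call:
{"api": "carry_out", "payload": {"commands": [0,0,0.3,0,0,0,0,0,0.5,0,0,0,0,0,0.7,0,0,0,0,0,0.8,0,0,0,0,0,0.8,0,0,0]}}

```text
time: 26.88
eef_pos: [0.588, 0.0235, 0.1066]
eef_rot: [0.547, 3.093, 0.0]
contact_force: [0.3, 0.4, -1.0]
grip_width: 0.0539
grip_force: 30.0
```

Call:
{"api": "carry_out", "payload": {"commands": [0,0,1,0,0,0,0,0,1,0,0,0,0,0,1,0,0,0,0,0,1,0,0,0,0,0,1,0,0,0]}}

```text
time: 27.3
eef_pos: [0.5879, 0.0235, 0.1568]
eef_rot: [0.547, 3.093, 0.0]
contact_force: [-0.1, 0.7, -2.0]
grip_width: 0.0539
grip_force: 30.0
```

Call:
{"api": "carry_out", "payload": {"commands": [0,0,1,0,0,0,0,0,0.9,0,0,0,0,0,0.8,0,0,0,0,0,0.7,0,0,0,0,0,0.4,0,0,0]}}

```text
time: 27.72
eef_pos: [0.5881, 0.0235, 0.1946]
eef_rot: [0.547, 3.093, 0.0]
contact_force: [0.1, 0.0, -1.5]
grip_width: 0.0539
grip_force: 30.0
```

Call:
{"api": "carry_out", "payload": {"commands": [0,0,0.2,0,0,0,0,0,0.2,0,0,0,0,0,0,0,0,0,0,0,0,0,0,0,0,0,0,0,0,0]}}

```text
time: 28.13
eef_pos: [0.5876, 0.0235, 0.1971]
eef_rot: [-0.546, -3.093, 0.0]
contact_force: [1.1, 0.1, -1.7]
grip_width: 0.054
grip_force: 30.0
```

Call:
{"api": "carry_out", "payload": {"commands": [0,0,0,0,0,0,0,0,0,0,0,0,0,0,0,0,0,0,0,0,0,0,0,0,0,0,0,0,0,0]}}

```text
time: 28.55
eef_pos: [0.5878, 0.0235, 0.1975]
eef_rot: [-0.547, -3.094, 0.0]
contact_force: [1.8, 0.7, -1.7]
grip_width: 0.0537
grip_force: 30.0
```

Run:
```python
from h import *
st(); S=cam('scene'); D=cam('side')
a=cv2.resize(S['frame'][130:270,210:350,::-1],(400,400),interpolation=2); b=cv2.resize(D['frame'][120:260,182:322,::-1],(400,400),interpolation=2)
cv2.imwrite('pics/c11.png',np.hstack([a,b])); 
for n,d in (('sc',S),('si',D)): print(n,[proj(d,[.588,.0235,z]).round(1) for z in (.066,.19)])
f=D['frame']; H,Sa,V=cv2.split(cv2.cvtColor(f,cv2.COLOR_RGB2HSV)); m=(Sa<40)&(V>95)
w=(Sa>70)&(V>120)
for y in range(165,245,4): xs=np.where(m[y,205:310])[0]+205; print(y,(xs.min(),xs.max(),len(xs)) if len(xs) else None, f[y,252].tolist(), f[y,280].tolist())
```

```text
t 28.55 tcp [0.5878 0.0235 0.1975] z [-0. -0. -1.] yaw 70.0 q [-0.45  0.23  0.4   1.67 -0.09  1.26  1.18] F [ 1.8  0.7 -1.7] w 0.0537 g 29.99962717294693
sc [array([276.9, 214.5]), array([278.9, 194.8])]
si [array([252.2, 209.5]), array([253.4, 181.7])]
165 (np.int64(261), np.int64(263), 3) [51, 55, 61] [149, 115, 82]
169 (np.int64(234), np.int64(272), 13) [53, 57, 63] [147, 113, 80]
173 (np.int64(262), np.int64(277), 16) [49, 52, 58] [107, 82, 56]
177 (np.int64(226), np.int64(279), 22) [44, 46, 52] [121, 104, 91]
181 (np.int64(225), np.int64(280), 35) [58, 60, 63] [161, 158, 157]
185 (np.int64(225), np.int64(281), 43) [32, 34, 35] [168, 167, 170]
189 (np.int64(226), np.int64(280), 55) [160, 161, 164] [131, 124, 121]
193 (np.int64(228), np.int64(278), 51) [172, 171, 175] [141, 110, 79]
197 (np.int64(232), np.int64(275), 44) [173, 171, 176] [139, 106, 73]
201 (np.int64(237), np.int64(269), 33) [171, 171, 175] [140, 106, 73]
205 None [178, 157, 127] [139, 106, 73]
209 None [196, 169, 124] [141, 108, 77]
213 None [152, 110, 71] [140, 107, 75]
217 None [149, 109, 68] [140, 106, 76]
221 (np.int64(230), np.int64(273), 3) [145, 105, 66] [141, 109, 75]
225 (np.int64(230), np.int64(273), 11) [152, 110, 70] [141, 108, 76]
229 (np.int64(231), np.int64(272), 30) [159, 123, 95] [142, 109, 77]
233 (np.int64(234), np.int64(270), 37) [164, 165, 167] [142, 109, 76]
237 (np.int64(238), np.int64(266), 29) [164, 163, 166] [143, 110, 77]
241 None [146, 133, 122] [143, 110, 79]
```

The numbers confirm it: the load is about 2 N, so only the outer lid is held. In the side view, wood shows on the tin down to row 229, where the seated flange should be. Handing in.

```bash
python3 -c "
from h import *
st(); print(r.job_done())"
```

```text
t 28.65 tcp [0.5878 0.0235 0.1975] z [-0. -0. -1.] yaw 70.0 q [-0.45  0.23  0.4   1.67 -0.09  1.26  1.18] F [-0.3 -0.5 -1.4] w 0.0543 g 29.999669194221497
the job is handed in; nothing more can be done
None
```

The job is handed in at 28.7 s: the kit is packed, the inner lid is seated, and the outer lid is held level about 12 cm above the tin, with no score returned; I viewed 12 pictures, two over the limit of 10.

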